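# Tip the chipped slide frame down onto the repair mat

## Robot

A 6-joint arm with a two-finger parallel gripper is mounted at the origin on the work surface. World frame = base frame: x ahead of the robot, y to its left, z up, the work surface at z = 0. Lengths are in m, angles in rad, forces in N, time in s.
With the tool pointing down it reaches from about 0.3 to 1 m from the base axis. Payload 5.1 kg.
Tool frame: the origin (TCP) lies on the centre line of the jaws, within the pads' length; the fingertips stand manip.tip_reach ahead of it and the grasp point (between the pads) lies 6 mm ahead of it (manip.tip_reach is the distance from the TCP to the fingertips, in m); z points along the fingers, y is the direction in which the jaws open and shut (so a half turn about z gives the same grasp; the last joint's range is limited). The gripper opens to 95 mm and grips with 3 to 60 N. Pads are 20 mm wide; open, the fingers measure 119 mm over their backs; the gripper's body (75 mm by 180 mm) begins 59 mm behind the grasp point.
Start: joints at [-1.195, 0.124, 1.65, -0, 1.367, -0.083], TCP at [0.288, -0.583, 0.24] pointing down, gripper open.
Joint ranges: [-2.61, 2.61], [-1.02, 2.33], [0.03, 2.71], [-1.35, 4.49], [0.32, 2.68], [-2.91, 2.91]. Speed limits (rad/s): [2.57, 2.57, 3.14, 3.14, 3.14, 3.14].

## Interface

Orientations are given as a rotation vector (axis times angle).
In Python, from cell import manip, jaws, planner, grab_frame, job, monitor gives the robot as it stands. The module is installed in compiled form; this text tells all that it offers. Calls block until the motion is done:
- manip.move_to(position, orientation): joint-space move of the TCP to a pose.
- manip.servo_line(position, ori=None, speed=0.15, stop_force=None): straight line of the TCP; ori=None keeps the orientation; speed is the mean speed in m/s. With stop_force (N) it stops when the force on the tool has changed by that much, and returns True; else False.
- manip.move_j(angles): joint-space move.
- jaws.gripper_open() and jaws.gripper_close(newtons=None): open the fingers fully, or close them until they stop; newtons is the grip in N (None keeps the last).
- manip.sleep(seconds).
- planner.inverse_kinematics(position, orientation): joint angles nearest the present ones, or None.
- grab_frame(name): name is "scene" or "top" or "wrist"; returns a dict with "pixels" (480x640x3 uint8, red, green, blue), "mtx" (3x3 intrinsics, pixels), "position" and "attitude" of the camera in the world. Camera axes: x right, y down, z forward; pixel columns grow to the right and rows downward; lengths in m; the calibration is good to about 2 mm. The wrist camera is an equidistant fisheye: a pixel r from the principal point sees the ray r / f radians off the axis. A picture is of the moment at which its call begins. There is no depth.
A pose or a line that the arm cannot do raises manip.MotionError and nothing moves.
- job.sign_off(): hands the job in, once; it reports no verdict.
Readings, each from a call of its own:
- monitor.current_clock(): time.
- monitor.current_joint_pos(): joint angles.
- monitor.current_qvel(): joint speeds.
- monitor.current_effort(): joint torques, N m.
- monitor.current_ee_pos(): TCP position.
- monitor.current_tcp_rot(): TCP orientation.
- monitor.current_contact_force(): force on the tool from outside, world axes, zero at the start.
- monitor.current_moment(): the same for the moment, N m.
- monitor.current_width(): finger opening in m.
Only numpy, scipy, OpenCV 4.12 (cv2) and the standard library are available. Lean on these libraries where they do the work, as an engineer would, in place of code of your own. Each camera call takes 0.05 s, during which the arm holds its last target.

## Task

The pale beech slide frame with the chipped corner stands on edge on the green felt repair mat. Tip it over with a fingertip push high on its outer face, so that it falls on its own and ends lying flat, wholly inside the brass-edged mat. Do not grasp or lift it, and leave the standing mahogany frame, the two blue filters and the brass lens flange where they are.

Things in the scene. Friction and masses are not known exactly. Their poses are not given: they have to be found in the camera images.
- mat: The marked zone: thin green felt mat with a flush brass edging, fixed to the bench, 180 mm along its x, 230 mm along its y, 3 mm thick; the zone is the whole mat to its outer edges. Origin: centre of its underside. Its place and its yaw differ at each start. The two slide frames stand on it on edge, one near each short edge (about 95 mm from the mat's centre along its +y or -y); which frame stands at which end varies.
- beech_frame: The frame to tip over: pale beech lantern-slide frame with a window of glass, one top corner (+x end) chipped away by about 20 x 16 mm. Loose, 140 mm long (its x), 20 mm thick (its y), 110 mm tall (its z), about 0.14 to 0.28 kg. It stands on a long edge, its faces to within a few degrees square to the mat's y. Origin: centre of the edge it stands on. Pushed near the top it overbalances after about 10 degrees and then falls by itself, turning about its foot edge.
- beech_center (a point): Middle of the beech frame, 55 mm above the origin along its z.
- beech_foot_a (a point): Beech frame: -x end of the edge it stands on, mid thickness.
- beech_foot_b (a point): Beech frame: +x end of the edge it stands on, mid thickness.
- beech_top_a (a point): Beech frame: -x end of its top edge, mid thickness.
- beech_top_b (a point): Beech frame: where the +x top corner would be if it were not chipped, mid thickness.
- mahogany_frame: Bystander: whole, dark red mahogany frame of the same size (140 x 20 x 110 mm), loose, standing on edge at the other end of the mat. Origin: centre of the edge it stands on.
- filter_a: Bystander: blue glass disc with brass rim, 69 mm across, 6 mm thick, lying loose on the bench beside the mat's +x edge. Origin: centre of its underside.
- filter_b: Bystander: a second such disc, lying beside the mat's -x edge.
- flange: Bystander: brass lens flange, 68 mm across and 28 mm high, loose on the bench beside the mat's +x edge. Origin: centre of its underside.
Not all that is in view belongs to the job. What is meant by the beech_frame is not turquoise, and is the smaller of those in its own colour.

How it is judged:
By the outcome, as a careful person would: the job done as asked, in the order asked, and still so for the second after the job is handed in, with the robot touching nothing.
It also fails if it takes over 32 s, if anything falls off the work surface, if the arm or the gripper's body presses on something with over 40 N, if the wrist force passes 120 N, or if a joint passes its speed limit or range.

## Working session

There is one attempt and no reset: what is moved stays moved. The work goes in short steps, each a Python script; the robot and the scene stay as the last script left them, time stands still between calls to the robot, and variables do not carry over. Pictures are saved under pics/ and viewed, and the job is handed in when it is done.

```bash
mkdir -p pics
python3 - <<'E'
from cell import manip, jaws, planner, grab_frame, job, monitor
import cv2, numpy as np, pickle
d={}
for n in ("scene","top","wrist"):
    f=grab_frame(n); d[n]=f
    cv2.imwrite(f"pics/{n}0.png",f["pixels"][:,:,::-1])
    print(n,f["mtx"],f["position"],f["attitude"])
pickle.dump(d,open("d0.pkl","wb"))
print(manip.tip_reach, monitor.current_tcp_rot(), monitor.current_clock())
E
```

```text
scene [[584.56951962   0.         316.79141236]
 [  0.         584.56951962 248.0661117 ]
 [  0.           0.           1.        ]] [1.30686561 0.06094499 0.70360219] [-1.52518741 -1.92824123  0.89302463]
top [[598.21418756   0.         319.57829424]
 [  0.         598.21418756 244.9044884 ]
 [  0.           0.           1.        ]] [ 0.53295588 -0.10029307  1.11391502] [-2.20345593  2.15905546 -0.05319892]
wrist [[371.64829954   0.         321.76193866]
 [  0.         371.64829954 238.44112436]
 [  0.           0.           1.        ]] [ 0.34599489 -0.55397883  0.38235449] [ 2.49270867 -1.54932137 -0.18755374]
0.025 [-3.05768022e+00 -7.14002809e-01  3.42828039e-04] 0.15
```

View pics/scene0.png

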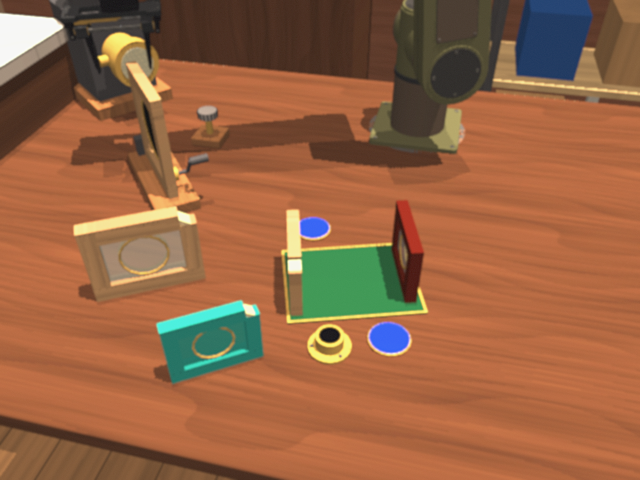

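View pics/top0.png

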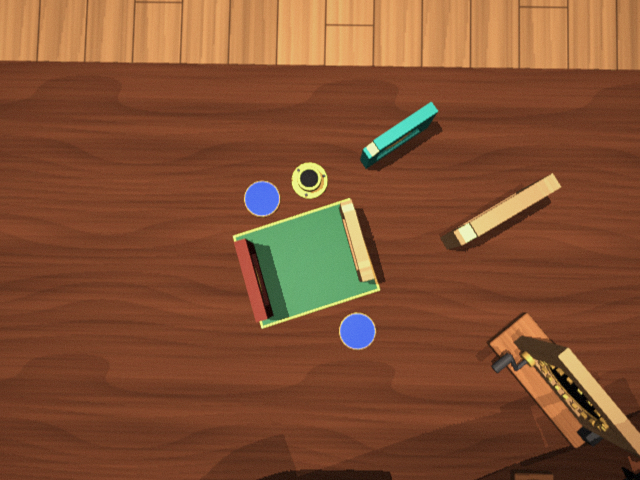

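The target on the mat is the small beech frame in the scene picture, with its chip at (294,265). The mahogany frame stands at the other end at (407,250). In the top view the beech frame's top is at about (358,240) and the mat's corners are near (234,236), (351,198), (379,290) and (262,328). I'll zoom in to measure.

Run:
```python
import pickle,cv2
d=pickle.load(open("d0.pkl","rb"))
p=d["top"]["pixels"][180:345,220:400,::-1]
cv2.imwrite("pics/topz.png",cv2.resize(p,None,fx=3.6,fy=3.6,interpolation=cv2.INTER_CUBIC)[:600])
p=d["scene"]["pixels"][190:340,270:440,::-1]
cv2.imwrite("pics/scenez.png",cv2.resize(p,None,fx=4,fy=4,interpolation=cv2.INTER_CUBIC))
```

```text
(no output)
```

View pics/topz.png

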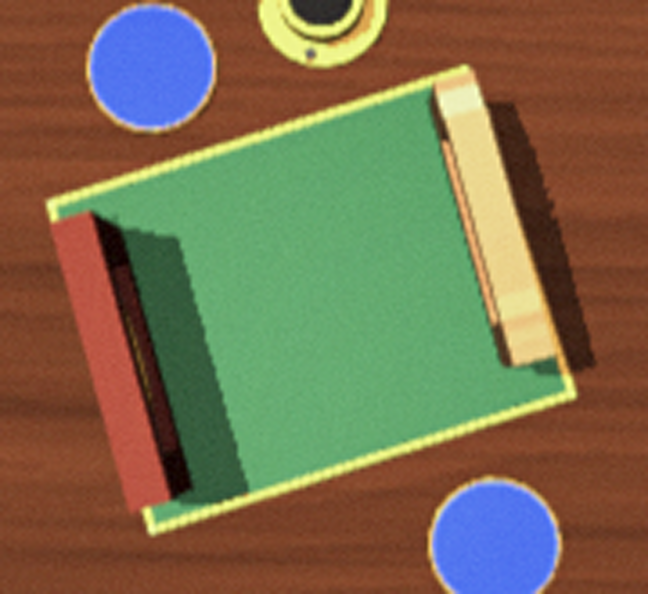

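View pics/scenez.png

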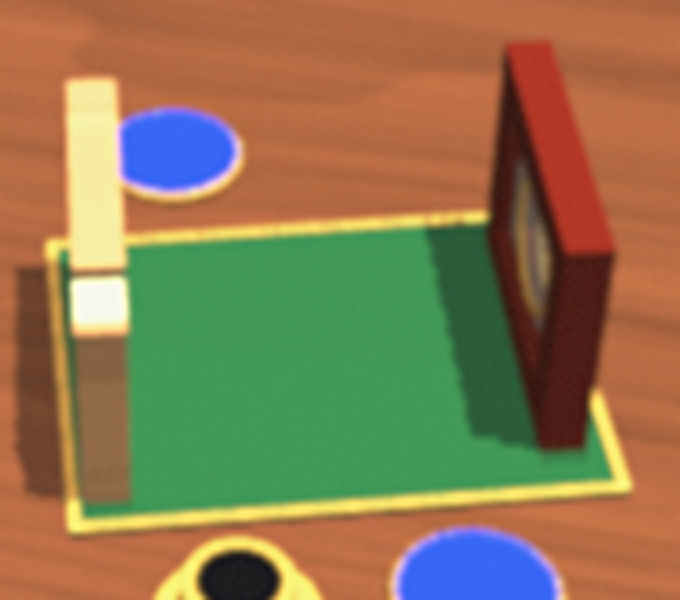

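```bash
cat > h.py <<'E'
import numpy as np,pickle,cv2
from scipy.spatial.transform import Rotation as R
def ray(f,u,v,z):
    d=R.from_rotvec(f["attitude"]).apply(np.linalg.inv(f["mtx"])@[u,v,1.]); p=np.array(f["position"])
    return p+d*(z-p[2])/d[2]
E
python3 - <<'E'
from h import *
np.set_printoptions(precision=4,suppress=True)
d=pickle.load(open("d0.pkl","rb"))
T=lambda a,b,z:ray(d["top"],220+(a+.5)/3.6-.5,180+(b+.5)/3.6-.5,z)
S=lambda a,b,z:ray(d["scene"],270+(a+.5)/4-.5,190+(b+.5)/4-.5,z)
c=np.array([T(*q,.003) for q in [(47,200),(470,66),(577,396),(150,534)]])
print(c,[np.linalg.norm(c[i]-c[i-1]) for i in range(4)]); C=c.mean(0); print("C",C)
c2=np.array([S(*q,.003) for q in [(47,241),(72,531),(630,490)]]);print("scene corners",c2)
mx=(c[1]-c[2]+c[0]-c[3]);mx/=np.linalg.norm(mx); my=np.array([-mx[1],mx[0],0])
print("yaw",np.arctan2(mx[1],mx[0]),mx,my)
def L(n,p): print(n,p,"mat",(p-C)@mx,(p-C)@my)
L("top -x in",T(512,366,.113));L("top -x out",T(556,357,.113))
L("chip base in",T(443,115,.113));L("chip base out",T(482,105,.113))
L("chip end in",T(433,88,.097));L("chip end out",T(470,72,.097))
L("S foot+x out",S(80,503,.003));L("S foot+x in",S(131,500,.003))
L("S top-x out",S(66,80,.113));L("S top-x in",S(116,78,.113))
L("S chipbase out",S(70,270,.113));L("S chipbase in",S(125,268,.113))
for n,p in [("mah",(52,222)),("mah",(94,212)),("mah",(132,513)),("mah",(172,502))]: L(n,T(*p,.113))
E
```

```text
[[ 0.6191  0.0801  0.003 ]
 [ 0.6931 -0.1379  0.003 ]
 [ 0.5235 -0.1958  0.003 ]
 [ 0.4483  0.022   0.003 ]] [np.float64(0.18043424575658237), np.float64(0.2302159673373915), np.float64(0.1793034602934405), np.float64(0.23036140274263642)]
C [ 0.571  -0.0579  0.003 ]
scene corners [[ 0.5248 -0.1926  0.003 ]
 [ 0.6953 -0.1332  0.003 ]
 [ 0.621   0.0833  0.003 ]]
yaw 0.32852324319203235 [0.9465 0.3226 0.    ] [-0.3226  0.9465  0.    ]
top -x in [ 0.5376 -0.156   0.113 ] mat -0.06323469487726124 -0.08214602017999498
top -x out [ 0.5422 -0.1763  0.113 ] mat -0.06544386333450214 -0.1028415204987988
chip base in [ 0.654  -0.1219  0.113 ] mat 0.05791210363084941 -0.08740882694155755
chip base out [ 0.659  -0.1401  0.113 ] mat 0.056839769436445725 -0.10619042547775492
chip end in [ 0.6687 -0.1173  0.097 ] mat 0.0733623399631862 -0.08777498935135739
chip end out [ 0.6767 -0.1347  0.097 ] mat 0.07529455820340994 -0.10684753020278495
S foot+x out [ 0.6798 -0.1342  0.003 ] mat 0.07838579351968097 -0.10731844018258518
S foot+x in [ 0.6734 -0.1144  0.003 ] mat 0.07873238605173541 -0.08650204344773749
S top-x out [ 0.5449 -0.1738  0.113 ] mat -0.06211044152407888 -0.10133280735248576
S top-x in [ 0.5387 -0.1536  0.113 ] mat -0.061472480593413814 -0.08018663628385359
S chipbase out [ 0.662  -0.1395  0.113 ] mat 0.059812225742124366 -0.10659067919206008
S chipbase in [ 0.656  -0.1193  0.113 ] mat 0.060691819237022056 -0.08552913524813102
mah [0.6003 0.0596 0.113 ] mat 0.06564131771180547 0.10175065643459183
mah [0.6053 0.0401 0.113 ] mat 0.06414321959822955 0.08164776329074815
mah [0.4661 0.0185 0.113 ] mat -0.0746330862984685 0.10610224076268901
mah [0.4716 0.0001 0.113 ] mat -0.07540002955375026 0.08693052120899632
```

Both cameras agree to within 3 mm and the mat measures 180 x 230 mm. In mat coordinates the beech frame's mid is about (+6, -94.5) mm, yawed about -0.03 rad relative to the mat. Next I'll check the height of the tall stand beside the arm before I traverse past it.

Run:
```python
from h import *
np.set_printoptions(precision=3,suppress=True)
d=pickle.load(open("d0.pkl","rb"))
for z in np.arange(.1,.4,.04):
    print(round(z,2),ray(d["top"],565,352,z)[:2],ray(d["scene"],152,70,z)[:2],ray(d["scene"],165,98,z)[:2])
for z in (.11,.15,.2): print("big",z,ray(d["top"],557,180,z)[:2],ray(d["scene"],78,230,z)[:2],ray(d["top"],465,235,z)[:2],ray(d["scene"],190,215,z)[:2])
from cell import planner,monitor
b=0.297; fx=np.array([np.cos(b),np.sin(b),0]); fy=np.array([-fx[1],fx[0],0])
C=np.array([.571,-.0579,0]);mx=np.array([.9465,.3226,0]);my=np.array([-.3226,.9465,0])
mid=C+.006*mx-.0945*my; st=mid-.010*fy-.055*fy
print(mid,st)
for s in (1,-1):
    y=s*fx; z=np.array([0,0,-1.]); M=np.c_[np.cross(y,z),y,z]; rv=R.from_matrix(M).as_rotvec()
    for h in (.36,.12): print(s,rv,planner.inverse_kinematics(list(st+[0,0,h]),list(rv)))
```

```text
0.1 [ 0.427 -0.497] [ 0.044 -0.661] [ 0.18  -0.564]
0.14 [ 0.431 -0.482] [ 0.128 -0.613] [ 0.254 -0.522]
0.18 [ 0.435 -0.466] [ 0.212 -0.565] [ 0.329 -0.481]
0.22 [ 0.439 -0.45 ] [ 0.295 -0.517] [ 0.404 -0.44 ]
0.26 [ 0.444 -0.435] [ 0.379 -0.469] [ 0.479 -0.398]
0.3 [ 0.448 -0.419] [ 0.463 -0.422] [ 0.553 -0.357]
0.34 [ 0.452 -0.403] [ 0.546 -0.374] [ 0.628 -0.315]
0.38 [ 0.456 -0.388] [ 0.63  -0.326] [ 0.703 -0.274]
big 0.11 [ 0.715 -0.482] [ 0.672 -0.49 ] [ 0.619 -0.328] [ 0.593 -0.328]
big 0.15 [ 0.707 -0.466] [ 0.715 -0.453] [ 0.615 -0.319] [ 0.641 -0.302]
big 0.2 [ 0.698 -0.447] [ 0.768 -0.406] [ 0.611 -0.307] [ 0.701 -0.269]
[ 0.607 -0.145  0.   ] [ 0.626 -0.208  0.   ]
1 [1.868 2.526 0.   ] [-0.401  0.099  1.478 -0.     1.565 -0.698]
1 [1.868 2.526 0.   ] [-0.401  0.241  1.725 -0.     1.175 -0.698]
-1 [ 2.526 -1.868  0.   ] [-0.401  0.099  1.478 -0.     1.565  2.443]
-1 [ 2.526 -1.868  0.   ] [-0.401  0.241  1.725 -0.     1.175  2.443]
```

View pics/wrist0.png

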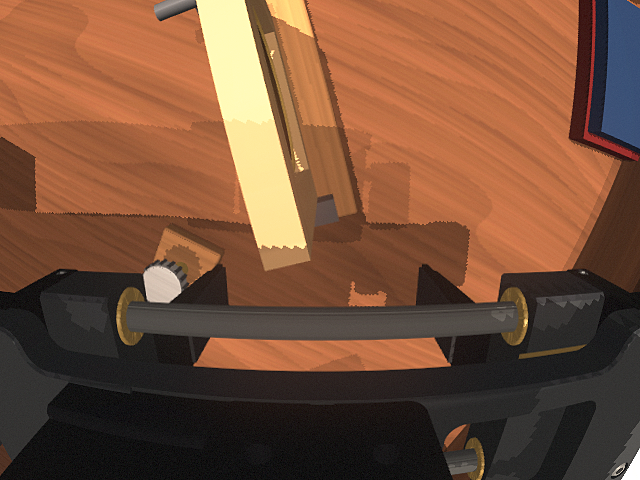

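The stand is about 0.24 m tall and the large decoy frame about 0.14 m. I'll rise straight up to z = 0.42 m, close the jaws, traverse over them, and descend outside the beech frame.

Run:
```python
from h import *
from cell import *
b=0.297; fx=np.array([np.cos(b),np.sin(b),0]); fy=np.array([-fx[1],fx[0],0])
st=np.array([.626,-.208,0]); rv=[1.868,2.526,0]
manip.servo_line([.288,-.583,.42],speed=.25)
jaws.gripper_close(10)
manip.move_to(list(st+[0,0,.36]),rv)
manip.servo_line(list(st+[0,0,.12]),speed=.15)
for n in ("scene","top"):
    f=grab_frame(n); cv2.imwrite(f"pics/{n}1.png",f["pixels"][:,:,::-1])
print(monitor.current_clock(),monitor.current_ee_pos(),monitor.current_contact_force(),monitor.current_width())
a=cv2.imread("pics/scene1.png")[150:350,220:440];c=cv2.imread("pics/top1.png")[150:350,200:420]
cv2.imwrite("pics/c1.png",cv2.resize(np.hstack([a,c]),None,fx=1.8,fy=1.8,interpolation=cv2.INTER_CUBIC))
```

```text
6.225 [ 0.6265706  -0.20823844  0.12114453] [ 0.37917939 -0.44153992 -1.12763039] 0.00043194130797045397
```

View pics/c1.png

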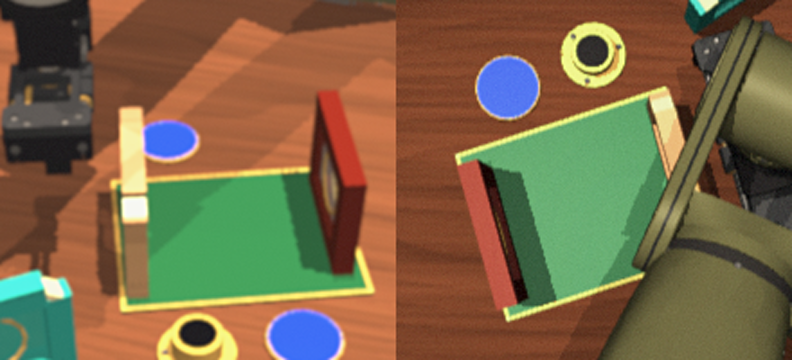

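The fingers hang clear outside the beech frame: in the crop the tip is at about (60,170) and the frame's top at (133,150). Now I'll push.

Run:
```python
from h import *
from cell import *
b=0.297; fy=np.array([-np.sin(b),np.cos(b),0]); st=np.array([.626,-.208,.12])
manip.servo_line(list(st+.035*fy),speed=.08)
print(monitor.current_contact_force())
prev=None
ims=[]
for t in (.050,.058,.062,.066,.070,.074):
    manip.servo_line(list(st+t*fy),speed=.03)
    p=grab_frame("scene")["pixels"][150:350,220:440,::-1]; ims.append(p)
    # watch: frame top region vs. before
    q=p[55:110,65:90].astype(int)
    dif=0 if prev is None else np.abs(q-prev).mean()
    prev=q; print(t,monitor.current_clock(),monitor.current_ee_pos(),monitor.current_contact_force(),round(dif,1))
    if dif>35: break
manip.sleep(.1)
manip.servo_line(list(st),speed=.15)
ims.append(grab_frame("scene")["pixels"][150:350,220:440,::-1])
while len(ims)<8: ims.append(np.zeros_like(ims[0]))
cv2.imwrite("pics/c2.png",cv2.resize(np.vstack([np.hstack(ims[:4]),np.hstack(ims[4:8])]),(800,364)))
print(monitor.current_clock())
```

```text
[-0.44655529  0.02849521  0.55665232]
0.05 7.5083 [ 0.61138643 -0.16024089  0.12003464] [ 0.42115055 -0.55454992  0.15386487] 0
0.058 7.975 [ 0.6090198  -0.1524382   0.12002243] [-0.45983329 -0.27957928  0.22510559] 34.6
0.062 8.3083 [ 0.60784526 -0.14863282  0.11999611] [-0.07540194  1.07589342  0.51195569] 15.6
0.066 8.6417 [ 0.60666528 -0.14479815  0.1200043 ] [-0.31824726 -0.50265796  0.26052838] 4.7
0.07 8.975 [ 0.60551977 -0.14092515  0.12002919] [0.15605277 0.32293361 0.69706706] 4.4
0.074 9.3083 [ 0.60431839 -0.13713397  0.12000698] [-0.76908473 -0.22888098 -0.09858028] 4.5
10.1
```

View pics/c2.png

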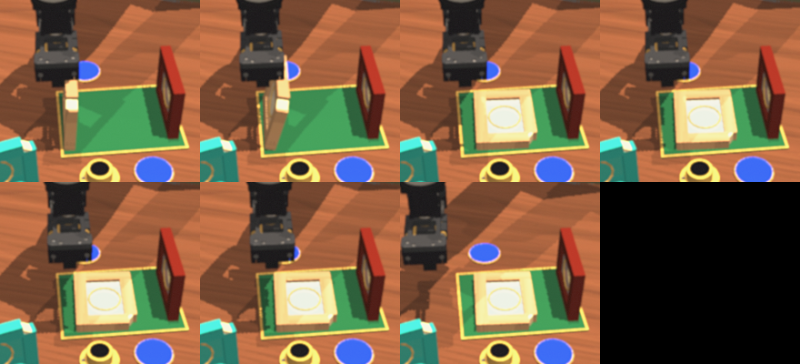

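It fell by itself and lies flat. I'll retreat and check it against the mat in both views.

Run:
```python
from h import *
from cell import *
manip.servo_line([.626,-.208,.40],speed=.25)
manip.move_j([-1.195,-0.1,1.4,0,1.8,-.7])
d={}
for n in ("scene","top"):
    f=grab_frame(n); d[n]=f
    cv2.imwrite(f"pics/{n}3.png",f["pixels"][:,:,::-1])
pickle.dump(d,open("d3.pkl","wb"))
cv2.imwrite("pics/topz3.png",cv2.resize(d["top"]["pixels"][180:345,220:400,::-1],None,fx=3.6,fy=3.6,interpolation=cv2.INTER_CUBIC))
cv2.imwrite("pics/scenez3.png",cv2.resize(d["scene"]["pixels"][190:340,270:440,::-1],None,fx=4,fy=4,interpolation=cv2.INTER_CUBIC))
print(monitor.current_clock())
```

```text
13.2583
```

View pics/topz3.png

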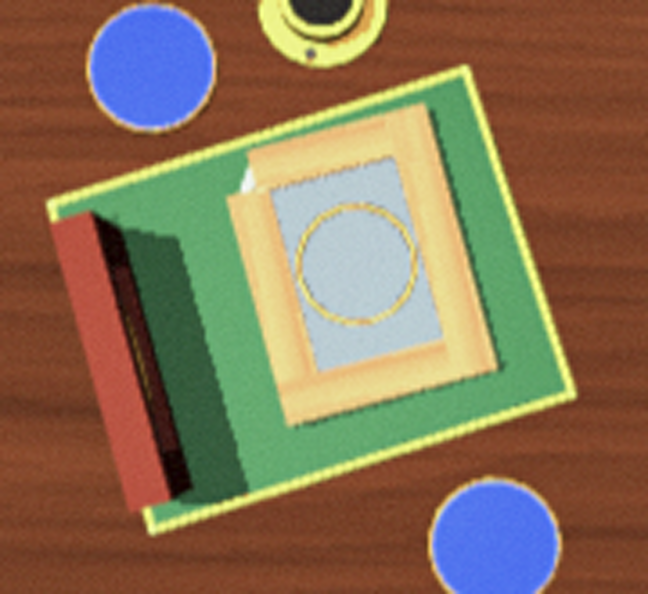

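View pics/scenez3.png

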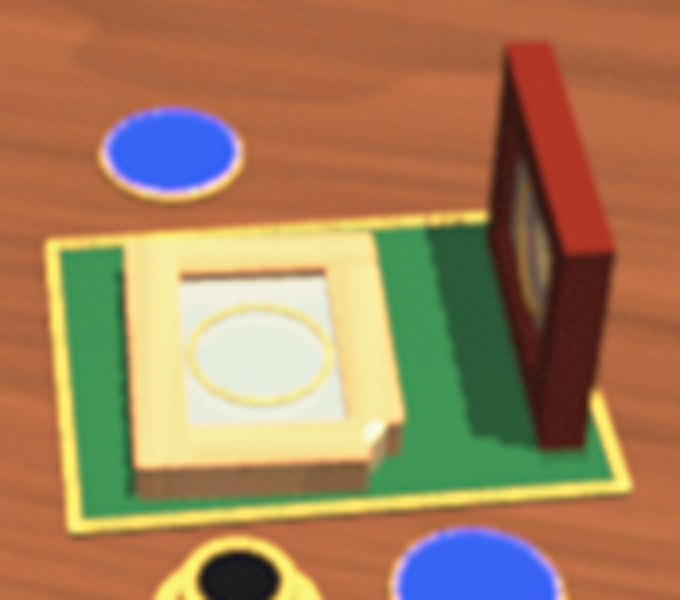

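The frame lies flat inside the brass edge with green showing all round. In the top zoom its corners are at (428,103), (497,370), (290,426) and (228,195). The bystanders are at the same pixels as before, so I'll hand it in.

Run:
```python
from h import *
d=pickle.load(open("d3.pkl","rb"));C=np.array([.571,-.0579,0]);mx=np.array([.9465,.3226,0]);my=np.array([-.3226,.9465,0])
for a,b in [(428,103),(497,370),(290,426),(228,195),(250,152)]:
    p=ray(d["top"],220+a/3.6-.4,180+b/3.6-.4,.023); print(np.round([(p-C)@mx,(p-C)@my],4))
from cell import *
job.sign_off(); print(monitor.current_clock())
```

```text
[ 0.0758 -0.0873]
[-0.064  -0.0791]
[-0.0592  0.0291]
[0.062  0.0239]
[0.0795 0.0067]
the job is handed in; nothing more can be done
the job is handed in; nothing more can be done
```

The beech frame is lying flat on the mat, wholly inside the brass edging, and I've handed the job in. I pushed it with closed fingertips high on its outer face, about 92 mm above its foot. It overbalanced and fell on its own.

**Position:** in mat coordinates the frame spans x from -64 to about +80 mm (edge ±90 mm) and y from -87 to +29 mm (edge ±115 mm). The tightest margin is about 10 mm, at the +x edge.

**Bystanders:** the mahogany frame, both filters and the flange show at the same places in the pictures before and after. I compared these by eye.

**Forces and time:** the tool force readings I took during the push stayed at around 1 N, which is sensor noise level. The clock read 13.3 s at the last check before I handed in, with the arm clear of everything.

No check failed; the two cameras differed by up to about 5 mm at the mat corners and about 3 mm on the frame.

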